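Cover the lens beaker, then seat and hold a lens barrel in a sprung V-block

TASK

Keep the spare lenses free of dust while the barrel is being worked on: set the loose round lid on the beaker so that it sits seated and level on the rim, and let go of it. Then take the lens barrel from its rest and lay it in the groove of the sprung V-block, centred along the block, and press it down so that it bears on both sloping sides and the block sinks about half way (5 mm) against its springs; finish while still holding it pressed there. Leave everything else on the bench standing where it is.

Things in the scene. Friction and masses are not known exactly. Their poses are not given: they have to be found in the camera images.
- beaker: clear glass beaker, loose, upright, open at the top, three small brass-rimmed lenses on its floor; 55 mm diameter, 68 mm high, mouth about 46 mm across inside. Origin: centre of its underside, z up. 0.25 kg
- lid: loose grey plastic lid lying right way up on the bench. From below: boss 38 mm diameter x 8 mm high, disc 66 mm diameter x 5 mm thick, round grip knob 20 mm diameter x 24 mm high (37 mm in all). Origin: centre of the boss's underside, z up. On the beaker the boss hangs in the mouth, the disc lies on the rim and the origin is 60 mm above the beaker's origin. 0.06 kg
- lens_barrel: plain aluminium cylinder 36 mm diameter, 70 mm long, thin dark rings round it and a glass lens in each end, loose, 0.12 kg; lies level on its rest. Origin: its centre; x runs along its axis (either end may lead). Its axis lies 30.5 mm above the bench while on the rest
- barrel_rest: small black plate 64 x 34 x 10 mm fixed on the bench with two low rubber bars on top, on which the barrel lies. Origin: centre of its underside; x runs along the bars and the barrel
- v_block: steel fixture fixed on the bench: dark base plate 76 (x) x 70 (y) x 10 mm, above it a sprung bright steel carriage with a 90 degree V groove open to the top. Origin: centre of the base's underside; the groove runs along its x. It does not give sideways: a barrel clamped in the fingers a little off the groove's middle bears on one side only, one pushed down from above settles on both
- v_carriage (a joint): downward travel of the sprung carriage in m: 0 up, 0.010 on its stop. It starts to sink under about 2 N and needs 1.5 N more per mm (about 9.5 N at 5 mm, barrel's weight included); the barrel's weight alone does not move it. In the rules v_carriage_c1 is the sloping side on the +y side of v_seat, v_carriage_c0 the one on the -y side
- v_seat (a point): where the barrel's centre lies when seated in the V and centred along it; moves with the carriage. 65.5 mm above the bench with the carriage up. Its x runs along the groove. The sloping sides are 60 mm long; their top edges lie 10 mm below and 16 mm to each side of this point (outermost 21 mm to each side): fingertips up to 8 mm below the barrel's axis clear them
- immersion_oil: bystander: small dark dropper bottle with black cap, 29 mm diameter, 62 mm high; origin at the centre of its underside
- small_jar: bystander: small screw-cap jar with white lid, 33 mm diameter, 39 mm high; origin at the centre of its underside
- coverslip_box: bystander: small flat square box 30 x 30 x 11 mm; origin at the centre of its underside
- slide_packet: bystander: small carton 33 x 82 x 30 mm; origin at the centre of its underside
There are look-alikes about, which are no part of the job. Leave any blue or red look-alike of the lid alone.

How it is judged (in metres and radians):
On the way, in this order (a step that is already met when the one before it is completed fails the run):
1. the lid sits level on the beaker's rim and is let go (horizontal distance between lid and beaker below 0.007 m and z of lid in the frame of beaker between 0.057 and 0.063 m and angle between the z axis of lid and the z axis of beaker, either way round below 0.06 rad and angle between beaker's own z axis and vertical below 0.06 rad and contact force between the fingers and lid below 0.2 N), for 0.2 s.
2. the barrel lies in the V-groove against both sloping sides (distance between lens_barrel and v_seat below 0.012 m and angle between the x axis of lens_barrel and the x axis of v_seat, either way round below 0.08 rad and contact force between lens_barrel and v_carriage_c1 above 0.2 N and contact force between lens_barrel and v_carriage_c0 above 0.2 N), for 0.1 s.
At the end, for the whole second after the job is handed in: Lid on the beaker (centred to 7 mm, on the rim to 3 mm, level to 0.06 rad), beaker upright. Barrel in the V: axis within 2 mm of the seat, centred along it to 10 mm, parallel to 0.05 rad, over 1 N on each side; carriage down 2.5 to 8 mm; fingers on the barrel with over 1 N; at rest (horizontal distance between lid and beaker below 0.007 m and z of lid in the frame of beaker between 0.057 and 0.063 m and angle between the z axis of lid and the z axis of beaker, either way round below 0.06 rad and angle between beaker's own z axis and vertical below 0.06 rad and height (world z) of beaker below 0.004 m and x of lens_barrel in the frame of v_seat between -0.01 and 0.01 m and y of lens_barrel in the frame of v_seat between -0.002 and 0.002 m and z of lens_barrel in the frame of v_seat between -0.002 and 0.002 m and angle between the x axis of lens_barrel and the x axis of v_seat, either way round below 0.05 rad and contact force between lens_barrel and v_carriage_c1 above 1 N and contact force between lens_barrel and v_carriage_c0 above 1 N and value of joint v_carriage between 0.0025 and 0.008 m and contact force between the fingers and lens_barrel above 1 N and linear speed of lens_barrel below 0.02 m/s); the arm keeps its last pose, push and grip.
It fails at once if the beaker is tipped (angle between beaker's own z axis and vertical above 0.4 rad).
It fails at once if the beaker is shoved more than 40 mm (distance of beaker from where it was at the start of the episode above 0.04 m).
It fails at once if a bystander is moved by more than 30 mm (distance of any of immersion_oil, small_jar, coverslip_box, slide_packet from where it was at the start of the episode above 0.03 m).
It also fails if it takes over 72 s, if anything falls off the work surface, if the arm or the gripper's body presses on something with over 40 N, if the wrist force passes 120 N, or if a joint passes its speed limit or range.

ROBOT

A 7-joint arm with a two-finger parallel gripper is mounted at the origin on the work surface; the furniture and walls round the work are solid. World frame = base frame: x ahead of the robot, y to its left, z up, the work surface at z = 0. Lengths are in mm, angles in rad, forces in N, time in s.
With the tool pointing down it reaches from about 425 to 875 mm from the base axis. Payload 8.4 kg.
Tool frame: the origin (TCP) lies on the centre line of the jaws, within the pads' length; the fingertips stand 17 mm ahead of it and the grasp point (between the pads) lies 2 mm behind it; z points along the fingers, y is the line along which they close (so a half turn about z gives the same grasp; the last joint's range is limited). The gripper opens to 85 mm and grips with 20 to 120 N. Pads are 22 mm wide; open, the fingers measure 114 mm over their backs; the gripper's body (76 mm by 85 mm) begins 54 mm behind the grasp point. The pads swing forward as they close: fully open they stand 13 mm farther back than shut.
Start: joints at [1.244, 0.333, 0.04, 1.465, -0.013, 1.343, -0.059], TCP at [146.772, -633.185, 248.308] pointing down, gripper open.
Joint ranges: [-2.58, 2.58], [-0.38, 2.09], [-1.3, 1.39], [0.25, 2.4], [-1.5, 4.64], [0.08, 2.09], [-2.65, 2.65]. Speed limits (rad/s): [2.22, 2.22, 2.79, 2.79, 3.14, 3.14, 3.14].

INTERFACE

Orientations are given as [roll, pitch, yaw] about the fixed x, y, z axes, in that order (R = Rz(yaw) Ry(pitch) Rx(roll)).
In Python, from plant import state, camera, camera_model, hand_in gives the robot as it stands. The module is installed in compiled form; this text tells all that it offers.
- The arm moves only by the tool servo_tool, never from a script. Its arguments are lists of equal length, an entry for each row: "xyz": the shift along the world's x, y, z in m, a list of three; "twist": the turn, a rotation vector about the world's x, y, z in degrees, a list of three. A call has exactly 10 rows; each row is the pose to reach, as a shift and turn from the pose commanded when the call began; what a row does not reach only later rows make up. A row lasts 1/10 s, in which the tool goes at most 50 mm and 8.59 degrees, less where a joint would pass 70% of its speed; a pose out of reach is approached as far as the arm can. A call with a gripper value outside its range is refused whole. "hand" is the finger opening in m, from 0 to 0.0854, set as the call begins (left out, the last holds). The fingers move at their own pace and stop on an object; "squeeze" is the grip in N (left out, the last holds). Time passes only in rows, so rows that repeat a pose let the fingers close, or fill a call up. It gives the time, the measured TCP pose, the force, the opening and the grip force at its end, in the units of the state.
- state(): the state, without advancing time (a new reading comes with each control period).
- camera(name): name is "scene" or "top"; returns the picture (420x560x3 uint8, blue, green, red); there is no depth.
- camera_model(name): a dict with "vfov" (degrees; the focal length in pixels is half the picture's height over the tangent of half this angle, whatever the lens; pixels are square), "cx", "cy" (the principal point, pixels), "eye" and "rotation" of the camera in the world. Camera axes: x right, y up, looking along -z (the intrinsics and any distortion apply to the point x, -y, -z); pixel columns grow to the right and rows downward; lengths in mm; the calibration is good to about 2 mm. A picture is of the moment at which its call begins. camera_model takes no time and is no camera call.
- hand_in(): hands the job in; it is judged then, once.
The state is a dict: "time": time; "joints": joint angles; "qd": joint speeds; "effort": joint torques, N m; "ee_pos": TCP position; "ee_rot": TCP orientation; "contact_force": force on the tool from outside, world axes, zero at the start; "moment": the same for the moment, N m; "gripper_width": finger opening in mm; "grip_force": force on a finger pad.
Only numpy, scipy, OpenCV 4.12 (cv2) and the standard library are available. Lean on these libraries where they do the work, as an engineer would, in place of code of your own. Each camera call takes 0.05 s, during which the arm holds its last target. There are 200 camera calls.

## Working session

There is one attempt and no reset: what is moved stays moved. The work goes in short steps, Python scripts to look and compute and a tool call to move; the robot and the scene stay as the last step left them, time stands still between calls to the robot, and variables do not carry over. Pictures are saved under pics/ and viewed, at most 10 in all, crops included, and the job is handed in when it is done.

Besides the shell and the picture viewer there is one more tool, called after ">>>" as name(argument=value, ...) on one line, values as JSON. servo_tool: Moves the arm, as the interface text tells. Its arguments: {"type":"object","properties":{"xyz":{"type":"array"},"twist":{"type":"array"},"hand":{"type":"number"},"squeeze":{"type":"number"}},"required":["xyz","twist"]}

```bash
mkdir -p pics
python3 - <<'E'
from plant import *
import cv2
for n in("scene","top"):
    cv2.imwrite(f"pics/{n}0.png",camera(n)); print(n,camera_model(n))
print(state())
E
```

```text
scene {'vfov': 53.125675672132274, 'cx': 281.361667395212, 'cy': 208.55971390456273, 'eye': array([ 223.29352894, -360.48472927,  764.64904135]), 'rotation': array([ 0.72173043, -0.018147  , -0.60385731])}
top {'vfov': 57.85098789452847, 'cx': 279.2125061800009, 'cy': 205.67318617457985, 'eye': array([496.77563593, 129.45678613, 922.81621608]), 'rotation': array([ 0.05634514, -0.00443488, -1.57147747])}
{'time': 0.1, 'joints': array([ 1.24377115,  0.33384227,  0.03988041,  1.46620863, -0.01336063,
        1.34331732, -0.05854501]), 'qd': array([ 2.41730166e-03, -1.77562982e-03,  1.88507868e-03, -4.41416088e-03,
       -1.06954533e-04,  6.95847732e-05,  1.45480305e-03]), 'effort': array([ 3.08036404e-03, -6.60023975e+01,  1.36954509e+00, -4.06477547e+01,
        1.70827133e-02,  8.92014796e-03,  5.99056420e-05]), 'ee_pos': array([ 146.67592517, -632.81893107,  247.49637413]), 'ee_rot': array([-3.14008883e+00,  1.41120723e-04,  2.27766536e-01]), 'contact_force': array([0.37977225, 0.83088884, 0.58849716]), 'moment': array([ 0.00164624,  0.06430123, -0.00178524]), 'grip_force': 0.0, 'gripper_width': 85.24937170448028}
```

View pics/scene0.png

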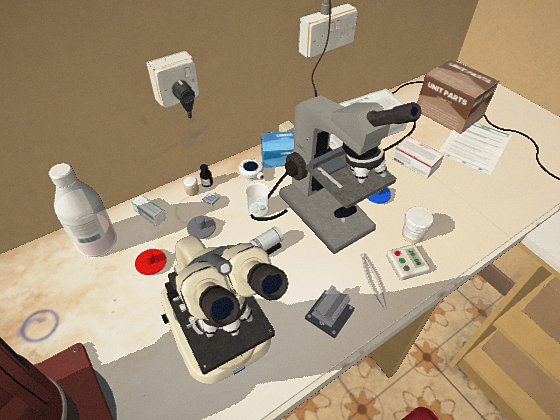

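View pics/top0.png

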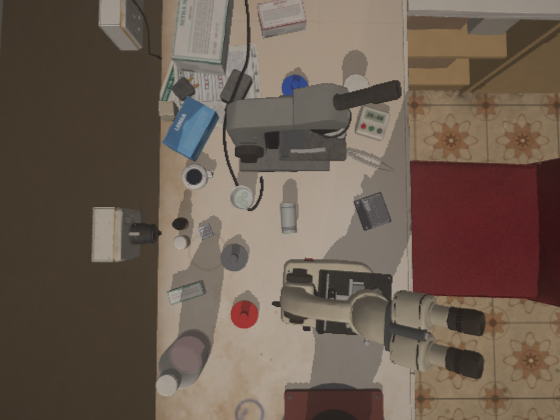

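Possible confusions, as pixels in the top and scene views:
- **Lid:** grey lid top (234,257) / scene (202,228). The red (244,314)/(151,262) and blue (294,86)/(380,195) ones are look-alikes, so I choose grey.
- **Beaker:** clear glass top (242,198) / scene (258,198). The cup (194,177) and the white tub (356,88) are not it.
- **Barrel:** silver, top (288,217) / scene (267,238).
- **V-block:** top (372,211) / scene (330,308).

The stereo microscope and the compound microscope are tall obstacles.

```bash
cat > h.py <<'E'
import numpy as np,cv2
from scipy.spatial.transform import Rotation as R
from plant import *
def cam(n):
    m=camera_model(n); return m,210/np.tan(np.radians(m["vfov"])/2),R.from_euler("xyz",m["rotation"]).as_matrix()
def ray(n,p):
    m,f,r=cam(n); return m["eye"],r@np.array([(p[0]-m["cx"])/f,-(p[1]-m["cy"])/f,-1.])
def plane(n,p,z):
    e,d=ray(n,p); return e+d*(z-e[2])/d[2]
def proj(n,X):
    m,f,r=cam(n); c=r.T@(np.array(X)-m["eye"]); return np.array([m["cx"]-f*c[0]/c[2],m["cy"]+f*c[1]/c[2]])
def two(ps,pt):
    e1,d1=ray("scene",ps);e2,d2=ray("top",pt)
    s=np.linalg.lstsq(np.c_[d1,-d2],e2-e1,rcond=None)[0]
    a,b=e1+s[0]*d1,e2+s[1]*d2; return (a+b)/2,np.linalg.norm(a-b)
E
python3 - <<'E'
from h import *
t=cv2.imread("pics/top0.png");s=cv2.imread("pics/scene0.png")
a=cv2.resize(t[160:285,160:400],(768,400),interpolation=cv2.INTER_CUBIC)   # x3.2
b=cv2.resize(s[175:335,180:365],None,fx=3.2,fy=3.2,interpolation=cv2.INTER_CUBIC)
cv2.imwrite("pics/ca.png",a);cv2.imwrite("pics/cb.png",b)
np.set_printoptions(precision=1,suppress=True)
for n,ps,pt in[("lid knob?",(202,221),(235,252)),("eyeR",(268,280),(485,320)),("eyeL",(217,300),(485,367)),("compound eye",(412,110),(398,90)),("comp head",(322,100),(235,107)),("red",(151,262),(244,314)),("bottle",(62,172),(166,385))]:
    print(n,*two(ps,pt))
for n,p in[("top",(372,211)),("scene",(330,308)),("top",(288,217)),("scene",(267,238)),("top",(242,198)),("scene",(258,210)),("top",(234,257)),("scene",(202,228))]: print(n,p,plane(n,p,20))
E
```

```text
lid knob? [434.8 230.9  29.7] 8.918780991936872
eyeR [ 359.3 -161.9  376.1] 12.930429681054918
eyeL [ 298.8 -156.5  385.1] 8.651238936330255
compound eye [690.8 -41.6 392.8] 1.5954293735212257
comp head [715.  200.8 261.9] 14.260988625648313
red [292.4 208.4  10.1] 2.017033320072553
bottle [215.5 329.3 220.1] 5.211131599764005
top (372, 211) [534.9 -95.4  20. ]
scene (330, 308) [538.6 -95.1  20. ]
top (288, 217) [520.7 104.6  20. ]
scene (267, 238) [530.5 117.4  20. ]
top (242, 198) [566. 214.  20.]
scene (258, 210) [558.3 198.2  20. ]
top (234, 257) [426.4 232.2  20. ]
scene (202, 228) [424.1 222.7  20. ]
```

View pics/ca.png

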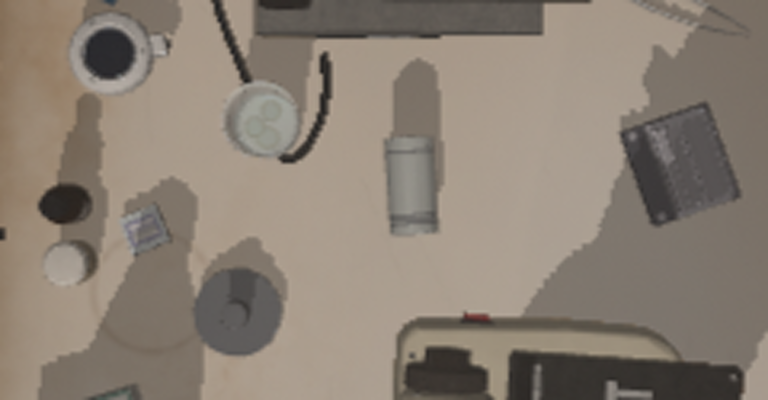

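View pics/cb.png

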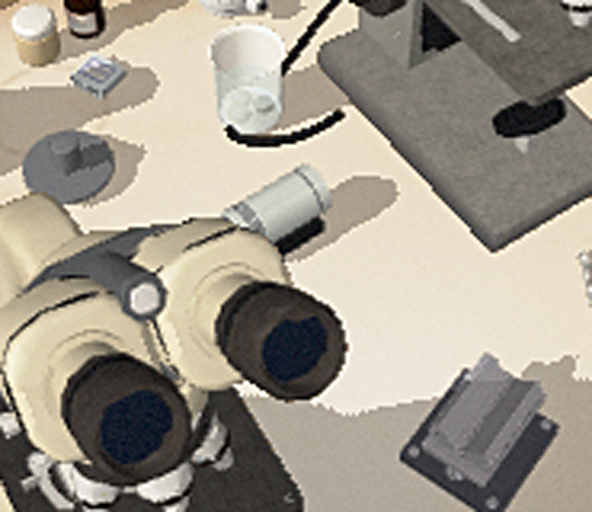

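The top crop shows the grey lid with its knob, the clear beaker with three lenses, the barrel lying roughly along x, and the V-block turned by about 20° or −70°. The scene crop agrees. Next I measure each one with masks.

Run:
```python
from h import *
np.set_printoptions(precision=1,suppress=True)
t=cv2.imread("pics/top0.png");s=cv2.imread("pics/scene0.png")
def comp(im,x0,y0,x1,y1,fn):
    roi=im[y0:y1,x0:x1]; h=cv2.cvtColor(roi,cv2.COLOR_BGR2HSV)
    m=cv2.morphologyEx(fn(h.astype(int)).astype(np.uint8)*255,cv2.MORPH_OPEN,np.ones((3,3)))
    c=max(cv2.findContours(m,cv2.RETR_EXTERNAL,cv2.CHAIN_APPROX_NONE)[0],key=cv2.contourArea)
    return c+np.array([x0,y0])
for n,im,p in[("lid",t,(228,262)),("bench",t,(260,250)),("shadow",t,(225,240)),("barrel",t,(288,215)),("vb dark",t,(360,215)),("vb brt",t,(380,205)),("shv",t,(390,240)),("lid s",s,(197,232)),("bench s",s,(225,210)),("vb dark s",s,(315,317)),("shv s",s,(300,330)),("beaker",t,(242,190))]:
    print(n,im[p[1],p[0]],cv2.cvtColor(im[p[1]:p[1]+1,p[0]:p[0]+1],cv2.COLOR_BGR2HSV)[0,0])
gray=lambda h:(h[...,1]<45)
out=[]
for nm,n,im,box,z in[("lid","top",t,(215,238,255,275),12),("lid","scene",s,(180,212,220,240),12),("barrel","top",t,(272,195,305,240),30.5),("barrel","scene",s,(245,220,290,258),30.5),("vb","top",t,(350,188,396,235),10),("vb","scene",s,(300,280,360,342),10)]:
    c=comp(im,*box,gray); r=cv2.minAreaRect(c); e=cv2.fitEllipse(c)
    print(nm,n,cv2.contourArea(c),r,"ell",e, plane(n,r[0],z),plane(n,e[0],z))
    if nm!="lid":print(np.array([plane(n,p,z)[:2] for p in cv2.boxPoints(r)]).round(0).tolist())
    cv2.drawContours(im,[c],-1,(0,255,0),1)
a=cv2.resize(t[180:280,210:400],None,fx=4,fy=4,interpolation=cv2.INTER_NEAREST)
cv2.imwrite("pics/m1.png",a[:,:760])
t=cv2.imread("pics/top0.png");s=cv2.imread("pics/scene0.png")
a=cv2.resize(t[185:240,345:400],(400,400),interpolation=cv2.INTER_CUBIC);b=cv2.resize(s[278:343,300:365],(400,400),interpolation=cv2.INTER_CUBIC)
cv2.imwrite("pics/vb.png",np.clip(np.hstack([a,b]).astype(float)*1.5,0,255).astype(np.uint8))
```

```text
lid [91 92 95] [ 8 11 95]
bench [143 157 171] [ 15  42 171]
shadow [140 156 171] [ 15  46 171]
barrel [137 145 148] [ 22  19 148]
vb dark [59 59 61] [ 0  8 61]
vb brt [83 84 88] [ 6 14 88]
shv [105 115 123] [ 17  37 123]
lid s [122 119 121] [140   6 122]
bench s [198 223 233] [ 21  38 233]
vb dark s [95 93 94] [135   5  95]
shv s [152 164 174] [ 16  32 174]
beaker [157 163 159] [ 50   9 163]
lid top 841.5 ((237.0, 256.0), (36.0, 34.0), 90.0) ell ((237.69386291503906, 256.7302551269531), (32.90439224243164, 36.90291976928711), 131.56008911132812) [428.1 226.   12. ] [426.4 224.3  12. ]
lid scene 598.5 ((199.5, 226.0), (26.0, 39.0), 90.0) ell ((201.52210998535156, 227.47438049316406), (25.10997772216797, 37.38557052612305), 94.50450897216797) [424.3 237.4  12. ] [426.1 231.   12. ]
barrel top 1190.5 ((288.0, 217.0), (44.0, 32.0), 90.0) ell ((289.2707824707031, 219.30384826660156), (34.7056884765625, 50.6363410949707), 8.804201126098633) [520.5 104.8  30.5] [515.  101.9  30.5]
[[572.0, 142.0], [572.0, 67.0], [469.0, 67.0], [469.0, 142.0]]
barrel scene 1010.5 ((267.0, 234.5), (29.0, 44.0), 90.0) ell ((265.46380615234375, 232.10057067871094), (30.01990509033203, 47.24410629272461), 84.38999938964844) [531.5 118.7  30.5] [532.4 126.2  30.5]
[[513.0, 181.0], [596.0, 126.0], [549.0, 60.0], [471.0, 112.0]]
vb top 2070.0 ((372.5, 211.0), (46.0, 45.0), 90.0) ell ((372.5, 211.0), (53.18386459350586, 54.51555633544922), 0.0) [535.3 -99.1  10. ] [535.3 -99.1  10. ]
[[591.0, -46.0], [591.0, -154.0], [480.0, -152.0], [480.0, -44.0]]
vb scene 3571.5 ((329.4999694824219, 310.4999694824219), (60.99999237060547, 58.99999237060547), 90.0) ell ((329.5674743652344, 310.60797119140625), (69.76460266113281, 72.22906494140625), 176.11814880371094) [538.5 -95.2  10. ] [538.5 -95.5  10. ]
[[531.0, -6.0], [634.0, -75.0], [545.0, -176.0], [453.0, -113.0]]
```

View pics/vb.png

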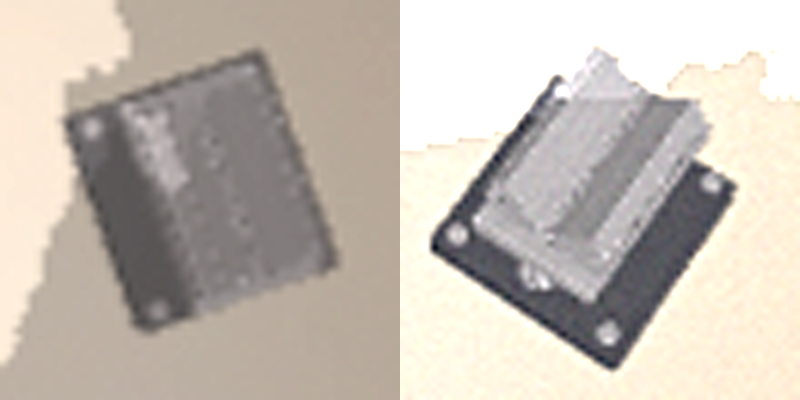

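View pics/m1.png

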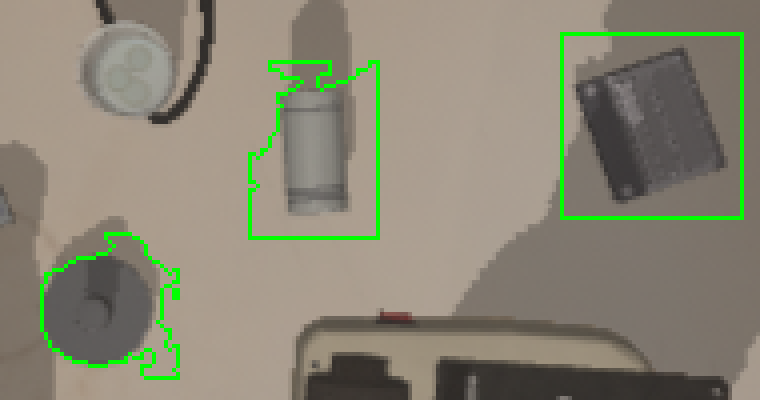

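Run:
```python
from h import *
np.set_printoptions(precision=1,suppress=True)
t=cv2.imread("pics/top0.png");s=cv2.imread("pics/scene0.png")
def comp(im,x0,y0,x1,y1,smax,v0,v1):
    h=cv2.cvtColor(im[y0:y1,x0:x1],cv2.COLOR_BGR2HSV)
    m=cv2.morphologyEx(cv2.inRange(h,(0,0,v0),(180,smax,v1)),cv2.MORPH_OPEN,np.ones((3,3)))
    c=max(cv2.findContours(m,cv2.RETR_EXTERNAL,cv2.CHAIN_APPROX_NONE)[0],key=cv2.contourArea)
    return c+np.array([x0,y0])
for nm,n,im,box,z in[("lid","top",t,(212,235,258,278,25,30,125),12),("lid","scene",s,(180,205,222,242,22,30,150),11),("barrel","top",t,(272,190,305,245,29,60,255),30.5),("barrel","scene",s,(245,220,290,258,22,60,255),30.5)]:
    c=comp(im,*box); r=cv2.minAreaRect(c); e=cv2.fitEllipse(c)
    print(nm,n,cv2.contourArea(c),r,"ell",e[0],e[1],plane(n,r[0],z),plane(n,e[0],z))
V=[plane("scene",(x/6.154+300-.4,y/6.154+278-.4),10) for x,y in[(32,247),(215,370),(337,185),(160,75)]]
V=np.array(V);print("vb corners",V,V.mean(0),[np.linalg.norm(V[i]-V[i-1]) for i in range(4)],[np.degrees(np.arctan2(*(V[i]-V[i-1])[1::-1])) for i in range(4)])
T=np.array([plane("top",(x/7.27+345-.4,y/7.27+185-.4),10) for x,y in[(68,120),(140,328)]]);print("top +y edge",T,np.linalg.norm(T[1]-T[0]),np.degrees(np.arctan2(*(T[0]-T[1])[1::-1])))
G=np.array([plane("scene",(x/6.154+300-.4,y/6.154+278-.4),42) for x,y in[(155,232),(262,98)]]);print("groove",G,np.degrees(np.arctan2(*(G[1]-G[0])[1::-1])))
B=lambda x,y:(x/4+210-.4,y/4+180-.4)
print("beaker top",plane("top",B(127,68),68),"scene",plane("scene",(257,189),68),two((257,189),B(127,68)))
print("barrel ends",[plane("top",B(*p),30.5) for p in[(312,92),(318.5,212)]])
print("lid", plane("top",B(97,311),12))
```

```text
lid top 532.5 ((234.0, 257.0), (26.0, 26.0), 90.0) ell (233.74124145507812, 257.23681640625) (25.895092010498047, 26.286949157714844) [425.8 233.1  12. ] [425.2 233.7  12. ]
lid scene 451.5 ((200.5, 227.0), (22.0, 27.0), 90.0) ell (201.01332092285156, 226.42970275878906) (21.27007293701172, 27.388540267944336) [425.1 234.3  11. ] [426.8 235.1  11. ]
barrel top 391.0 ((288.0, 218.0), (30.0, 14.0), 90.0) ell (288.0783386230469, 217.43177795410156) (15.227851867675781, 35.502193450927734) [518.1 104.9  30.5] [519.4 104.7  30.5]
barrel scene 397.0 ((267.3338623046875, 239.7572784423828), (16.201072692871094, 31.42381477355957), 59.4207763671875) ell (268.10162353515625, 238.55149841308594) (16.97770881652832, 32.651695251464844) [524.2 106.2  30.5] [527.4 108.   30.5]
vb corners [[ 488.8  -80.3   10. ]
 [ 510.8 -144.6   10. ]
 [ 583.5 -118.2   10. ]
 [ 561.3  -54.4   10. ]] [536.1 -99.4  10. ] [np.float64(77.0320016191392), np.float64(68.02649253100505), np.float64(77.34526127952921), np.float64(67.55751404860183)] [np.float64(-160.33110720611788), np.float64(-71.05163738818918), np.float64(20.013939957036605), np.float64(109.20786209082436)]
top +y edge [[559.2 -54.7  10. ]
 [490.4 -77.7  10. ]] 72.55620301653067 18.46244967757627
groove [[ 511.6 -109.2   42. ]
 [ 568.7  -92.    42. ]] 16.825659281220954
beaker top [565.5 211.   68. ] scene [569.3 217.6  68. ] (array([564.8, 210.1,  77. ]), np.float64(0.04902044619724592))
barrel ends [array([554.3, 105.7,  30.5]), array([483.9, 102.1,  30.5])]
lid [425.  233.5  12. ]
```

>>> servo_tool(xyz=[[0,0,0.05],[0,0,0.1],[0.03,0.03,0.14],[0.06,0.065,0.17],[0.09,0.1,0.2],[0.12,0.135,0.2],[0.155,0.17,0.2],[0.19,0.205,0.2],[0.225,0.24,0.2],[0.26,0.275,0.2]], twist=[[0,0,0],[0,0,0],[0,0,0],[0,0,0],[0,0,0],[0,0,0],[0,0,0],[0,0,0],[0,0,0],[0,0,0]], hand=0.0854, squeeze=20)

```text
time: 1.1
ee_pos: [400.7, -363.5, 448.2]
ee_rot: [-3.142, 0.0, 0.228]
contact_force: [1.1, 0.2, 0.8]
gripper_width: 85.3
grip_force: 0.0
```

>>> servo_tool(xyz=[[0.03,0.04,0],[0.06,0.08,0],[0.085,0.12,0],[0.105,0.165,0],[0.115,0.21,0],[0.12,0.255,0],[0.12,0.3,0],[0.12,0.345,0],[0.12,0.39,0],[0.115,0.43,0]], twist=[[0,0,-1],[0,0,-2],[0,0,-3],[0,0,-4],[0,0,-5],[0,0,-6],[0,0,-7],[0,0,-8],[0,0,-9],[0,0,-10]])

```text
time: 2.1
ee_pos: [514.4, 67.1, 447.9]
ee_rot: [-3.141, 0.001, 0.053]
contact_force: [0.8, 0.6, 0.0]
gripper_width: 85.6
grip_force: 0.0
```

>>> servo_tool(xyz=[[-0.015,0.03,0],[-0.03,0.06,0],[-0.05,0.09,-0.01],[-0.07,0.12,-0.04],[-0.085,0.145,-0.08],[-0.0965,0.1615,-0.12],[-0.0965,0.1615,-0.165],[-0.0965,0.1615,-0.21],[-0.0965,0.1615,-0.255],[-0.0965,0.1615,-0.295]], twist=[[0,0,0],[0,0,0],[0,0,0],[0,0,0],[0,0,0],[0,0,0],[0,0,0],[0,0,0],[0,0,0],[0,0,0]])

```text
time: 3.1
ee_pos: [417.5, 225.8, 151.2]
ee_rot: [3.141, 0.001, 0.053]
contact_force: [0.2, -1.0, 0.2]
gripper_width: 85.4
grip_force: 0.0
```

Run:
```python
from h import *
a=camera("top");b=camera("scene");s=state();print(s["ee_pos"],s["ee_rot"],s["contact_force"],s["joints"])
np.save("t.npy",a)
cv2.imwrite("pics/g1.png",np.hstack([cv2.resize(a[150:330,150:350],(400,360),interpolation=cv2.INTER_CUBIC),cv2.resize(b[100:280,120:320],(400,360),interpolation=cv2.INTER_CUBIC)]))
```

```text
[415.14784691 224.44391573 148.7530101 ] [3.13913251 0.00833872 0.05349231] [ 0.51863982 -0.33556937  0.31495748] [ 0.14312477  0.11923545 -0.7650151   1.97035258  0.09011472  1.09507573
 -2.17766499]
```

View pics/g1.png

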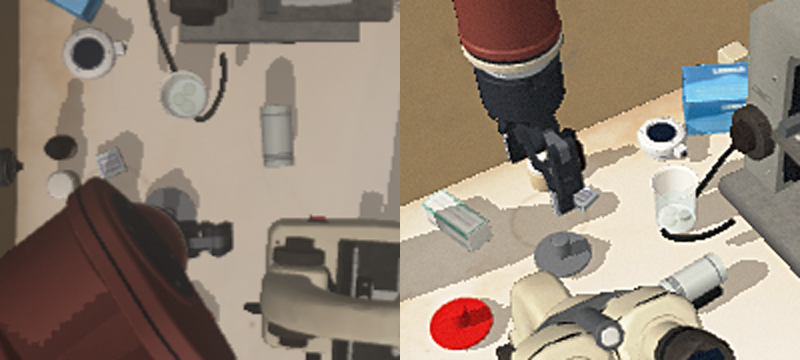

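The gripper hovers just left of and before the lid, clear of the microscope. The measured pose lags the command, so I hold for a call.

>>> servo_tool(xyz=[[0,0,0],[0,0,0],[0,0,0],[0,0,-0.01],[0,0,-0.02],[0,0,-0.03],[0,0,-0.04],[0,0,-0.05],[0,0,-0.05],[0,0,-0.05]], twist=[[0,0,0],[0,0,0],[0,0,0],[0,0,0],[0,0,0],[0,0,0],[0,0,0],[0,0,0],[0,0,0],[0,0,0]])

```text
time: 4.2
ee_pos: [418.1, 226.4, 103.0]
ee_rot: [-3.141, 0.001, 0.053]
contact_force: [0.5, -0.5, 0.2]
gripper_width: 85.4
grip_force: 0.0
```

>>> servo_tool(xyz=[[0.004,0.004,0],[0.0075,0.007,0],[0.0075,0.007,-0.015],[0.0075,0.007,-0.03],[0.0075,0.007,-0.045],[0.0075,0.007,-0.055],[0.0075,0.007,-0.063],[0.0075,0.007,-0.069],[0.0075,0.007,-0.069],[0.0075,0.007,-0.069]], twist=[[0,0,0],[0,0,0],[0,0,0],[0,0,0],[0,0,0],[0,0,0],[0,0,0],[0,0,0],[0,0,0],[0,0,0]])

```text
time: 5.2
ee_pos: [425.9, 233.5, 34.5]
ee_rot: [-3.141, -0.0, 0.053]
contact_force: [0.0, -0.2, 0.5]
gripper_width: 85.6
grip_force: 0.0
```

>>> servo_tool(xyz=[[0,0,0],[0,0,0],[0,0,0],[0,0,0],[0,0,0],[0,0,0],[0,0,0],[0,0,0],[0,0,0],[0,0,0]], twist=[[0,0,0],[0,0,0],[0,0,0],[0,0,0],[0,0,0],[0,0,0],[0,0,0],[0,0,0],[0,0,0],[0,0,0]], hand=0.012, squeeze=25)

```text
time: 6.2
ee_pos: [425.9, 233.3, 34.6]
ee_rot: [3.142, -0.0, 0.053]
contact_force: [-1.0, -1.4, 4.8]
gripper_width: 18.5
grip_force: 24.5
```

>>> servo_tool(xyz=[[0,0,0.01],[0,0,0.02],[0,0,0.04],[0,0,0.06],[0,0,0.08],[0,0,0.1],[0,0,0.12],[0,0,0.12],[0,0,0.12],[0,0,0.12]], twist=[[0,0,0],[0,0,0],[0,0,0],[0,0,0],[0,0,0],[0,0,0],[0,0,0],[0,0,0],[0,0,0],[0,0,0]])

```text
time: 7.2
ee_pos: [425.3, 233.0, 153.7]
ee_rot: [3.141, 0.001, 0.053]
contact_force: [0.2, 0.3, -0.6]
gripper_width: 18.9
grip_force: 24.5
```

Run:
```python
from h import *
np.set_printoptions(precision=1,suppress=True)
b=camera("scene");a=camera("top");s=state();print(s["ee_pos"],s["contact_force"],s["gripper_width"],s["grip_force"])
e=s["ee_pos"];L=[e[0],e[1],e[2]-21.5]
p=proj("scene",L);q=proj("top",L);print("expected disc centre px",p,q, "beaker rim px",proj("scene",(566,211,68)),proj("scene",(566,211,0)),proj("top",(566,211,68)))
A=lambda im,p,r:cv2.resize(im[int(p[1])-r:int(p[1])+r,int(p[0])-r:int(p[0])+r],(400,400),interpolation=cv2.INTER_CUBIC)
print(p.astype(int)-40)
cv2.imwrite("pics/g2.png",np.hstack([A(b,p,40),A(b,(257,198),33)]))
```

```text
[425.2 233.1 153.5] [ 0.3 -0.4 -0.9] 18.864149021597715 24.534145295619965
expected disc centre px [193.5 190.7] [227.4 261.8] beaker rim px [257.3 191.3] [258.  210.8] [241.4 196.4]
[153 150]
```

View pics/g2.png

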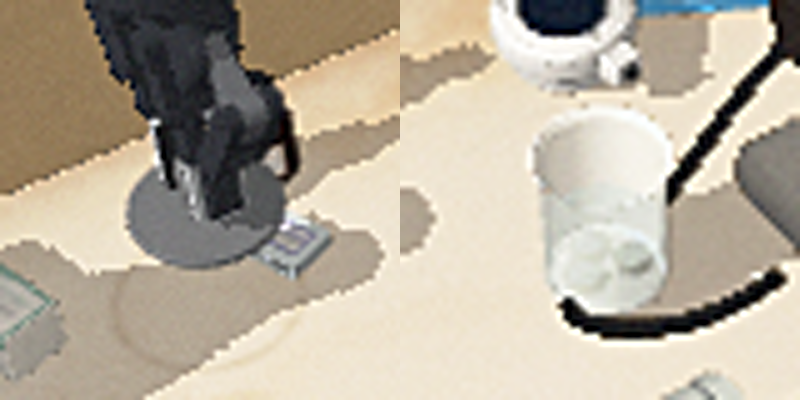

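Run:
```python
from h import *
from scipy.optimize import least_squares
np.set_printoptions(precision=1,suppress=True)
th=np.linspace(0,6.28,120)
def ext(n,x,y,z,r=27.5):
    P=np.array([proj(n,(x+r*np.cos(a),y+r*np.sin(a),z)) for a in th]); return np.array([P[:,0].min(),P[:,0].max(),P[:,1].min(),P[:,1].max()])
for nm,n,z,m in[("rim","scene",68,[245.4,268.7,181.5,np.nan]),("base","scene",0,[248,268,np.nan,215.3]),("rim","top",68,[229.6,253.1,184.6,208.6])]:
    m=np.array(m)
    f=lambda v:np.nan_to_num(ext(n,v[0],v[1],z)-m)
    s=least_squares(f,[566,211]);print(nm,n,s.x,s.fun)
a=np.load("t.npy")  # arm view
b=cv2.imread("pics/scene0.png")
for v in[(425.5,233.5)]: print("lid",ext("scene",*v,13,33),ext("top",*v,13,33))
for nm,n,z,m in[("lid","top",13,[220.1,247.6,243.4,271.4]),("lid","scene",13,[187.1,215.2,215.2,np.nan])]:
    m=np.array(m);s=least_squares(lambda v:np.nan_to_num(ext(n,v[0],v[1],z,33)-m),[425,233]);print(nm,n,s.x,s.fun)
for nm,m in[("carried",[178.0,209.6,np.nan,np.nan])]:pass
print(ext("scene",425.2,233.1,132,33),"measured 178.0 209.6 181.9 203")
```

```text
rim scene [567.8 214.9] [-0.3  0.3 -0.   0. ]
base scene [573.2 222.3] [-1.3  1.3  0.  -0.1]Traceback (most recent call last):
  File "<stdin>", line 10, in <module>
    return func(*args, **kwargs)
    vector_fun = VectorFunction(
        fun_wrapped,
    ...<6 lines>...
        workers=workers
    )
    self.J, dct = approx_derivative(
                  ~~~~~~~~~~~~~~~~~^
        self.fun_wrapped, self.x, f0=self.f, **finite_diff_options
        ^^^^^^^^^^^^^^^^^^^^^^^^^^^^^^^^^^^^^^^^^^^^^^^^^^^^^^^^^^
    )
    ^
    J, _nfev = _dense_difference(fun_wrapped, x0, f0, h,
               ~~~~~~~~~~~~~~~~~^^^^^^^^^^^^^^^^^^^^^^^^
                             use_one_sided, method,
                             ^^^^^^^^^^^^^^^^^^^^^^
                             mf)
                             ^^^
    df = [f_eval - f0 for f_eval in f_evals]
                                    ^^^^^^^
    f = np.atleast_1d(self.fun(x, *self.args, **self.kwargs))
                      ~~~~~~~~^^^^^^^^^^^^^^^^^^^^^^^^^^^^^^
    return np.atleast_1d(self.fun(x))
                         ~~~~~~~~^^^
    return self.f(x, *self.args, **self.kwargs)
           ~~~~~~^^^^^^^^^^^^^^^^^^^^^^^^^^^^^^
  File "<stdin>", line 9, in <lambda>
  File "<stdin>", line 6, in ext
  File "h.py", line 11, in proj
    m,f,r=cam(n); c=r.T@(np.array(X)-m["eye"]); return np.array([m["cx"]-f*c[0]/c[2],m["cy"]+f*c[1]/c[2]])
          ~~~^^^
  File "h.py", line 5, in cam
    m=camera_model(n); return m,210/np.tan(np.radians(m["vfov"])/2),R.from_euler("xyz",m["rotation"]).as_matrix()
ValueError: time passes only in moves, steps and waits
```

```bash
sed -i 's/^def cam(n):/import functools\n@functools.cache\ndef cam(n):/' h.py
python3 - <<'E'
from h import *
from scipy.optimize import least_squares
np.set_printoptions(precision=1,suppress=True)
th=np.linspace(0,6.28,120)
def ext(n,x,y,z,r=27.5):
    P=np.array([proj(n,(x+r*np.cos(a),y+r*np.sin(a),z)) for a in th]); return np.array([P[:,0].min(),P[:,0].max(),P[:,1].min(),P[:,1].max()])
for nm,n,z,r,m in[("rim","top",68,27.5,[229.6,253.1,184.6,208.6]),("lid","top",13,33,[220.1,247.6,243.4,271.4]),("lid","scene",13,33,[187.1,215.2,215.2,np.nan]),("carried","scene",130,33,[178,209.6,181.9,np.nan])]:
    m=np.array(m);s=least_squares(lambda v:np.nan_to_num(ext(n,v[0],v[1],z,r)-m),[425,233]);print(nm,n,s.x,s.fun)
E
```

```text
rim top [565.6 211. ] [-0.4  0.4 -0.2  0.2]
lid top [425.  233.4] [-0.1  0.1  0.  -0. ]
lid scene [427.  234.1] [-0.5  0.5 -0.   0. ]
carried scene [423.4 228.2] [-0.3  0.3 -0.   0. ]
```

>>> servo_tool(xyz=[[0.02,-0.003,0],[0.045,-0.007,0],[0.07,-0.011,0],[0.095,-0.015,0],[0.12,-0.018,0],[0.135,-0.02,0],[0.141,-0.021,0],[0.141,-0.021,0],[0.141,-0.021,0],[0.141,-0.021,0]], twist=[[0,0,0],[0,0,0],[0,0,0],[0,0,0],[0,0,0],[0,0,0],[0,0,0],[0,0,0],[0,0,0],[0,0,0]])

```text
time: 8.3
ee_pos: [565.9, 212.7, 154.4]
ee_rot: [3.141, 0.0, 0.054]
contact_force: [-0.3, 0.5, -0.3]
gripper_width: 18.7
grip_force: 24.6
```

Run:
```python
from h import *
np.set_printoptions(precision=1,suppress=True)
b=camera("scene");a=camera("top");s=state();print(s["ee_pos"],s["contact_force"],s["gripper_width"])
A=lambda im,p,r:cv2.resize(im[p[1]-r:p[1]+r,p[0]-r:p[0]+r],(400,400),interpolation=cv2.INTER_CUBIC)
cv2.imwrite("pics/g3.png",np.hstack([A(b,(258,185),40),A(a,(243,190),40)]))
```

```text
[566.2 212.6 154.5] [ 0.8 -0.9 -0.7] 18.896501431377665
```

View pics/g3.png

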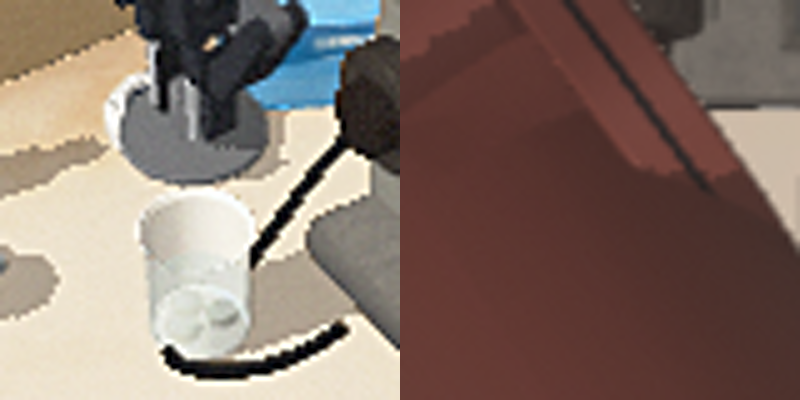

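The left panel shows the lid straight above the beaker: disc columns 120–268 against rim columns 137–255, which is centred. I lower it.

>>> servo_tool(xyz=[[0,0,-0.01],[0,0,-0.025],[0,0,-0.035],[0,0,-0.042],[0,0,-0.047],[0,0,-0.05],[0,0,-0.052],[0,0,-0.054],[0,0,-0.055],[0,0,-0.056]], twist=[[0,0,0],[0,0,0],[0,0,0],[0,0,0],[0,0,0],[0,0,0],[0,0,0],[0,0,0],[0,0,0],[0,0,0]])

```text
time: 9.4
ee_pos: [566.9, 212.3, 98.5]
ee_rot: [-3.141, -0.0, 0.053]
contact_force: [0.3, 0.5, -0.6]
gripper_width: 18.9
grip_force: 24.6
```

>>> servo_tool(xyz=[[0,0,-0.0005],[0,0,-0.001],[0,0,-0.0015],[0,0,-0.002],[0,0,-0.0025],[0,0,-0.003],[0,0,-0.0035],[0,0,-0.0035],[0,0,-0.0035],[0,0,-0.0035]], twist=[[0,0,0],[0,0,0],[0,0,0],[0,0,0],[0,0,0],[0,0,0],[0,0,0],[0,0,0],[0,0,0],[0,0,0]])

```text
time: 10.4
ee_pos: [566.8, 212.3, 94.9]
ee_rot: [-3.142, -0.0, 0.053]
contact_force: [-0.1, -0.1, 0.3]
gripper_width: 19.0
grip_force: 24.7
```

>>> servo_tool(xyz=[[0,0,-0.0005],[0,0,-0.001],[0,0,-0.001],[0,0,-0.001],[0,0,-0.001],[0,0,-0.001],[0,0,-0.001],[0,0,-0.001],[0,0,-0.001],[0,0,-0.001]], twist=[[0,0,0],[0,0,0],[0,0,0],[0,0,0],[0,0,0],[0,0,0],[0,0,0],[0,0,0],[0,0,0],[0,0,0]])

```text
time: 11.4
ee_pos: [567.2, 212.5, 94.8]
ee_rot: [-3.142, -0.001, 0.053]
contact_force: [-1.4, -2.0, 7.6]
gripper_width: 19.0
grip_force: 25.3
```

>>> servo_tool(xyz=[[0,0,0],[0,0,0],[0,0,0],[0,0,0],[0,0,0],[0,0,0],[0,0,0],[0,0,0],[0,0,0],[0,0,0]], twist=[[0,0,0],[0,0,0],[0,0,0],[0,0,0],[0,0,0],[0,0,0],[0,0,0],[0,0,0],[0,0,0],[0,0,0]], hand=0.05)

```text
time: 12.4
ee_pos: [566.7, 212.3, 93.8]
ee_rot: [-3.142, 0.0, 0.053]
contact_force: [-0.2, 0.1, -0.7]
gripper_width: 50.3
grip_force: 0.0
```

>>> servo_tool(xyz=[[0,0,0.005],[0,0,0.02],[0,0,0.04],[0,0,0.06],[0,-0.01,0.07],[-0.01,-0.03,0.07],[-0.02,-0.055,0.07],[-0.03,-0.08,0.07],[-0.04,-0.095,0.07],[-0.045,-0.104,0.07]], twist=[[0,0,0],[0,0,0],[0,0,0],[0,0,0],[0,0,0],[0,0,0],[0,0,0],[0,0,0],[0,0,0],[0,0,0]])

```text
time: 13.4
ee_pos: [521.2, 106.0, 164.2]
ee_rot: [3.141, -0.0, 0.051]
contact_force: [0.3, 0.4, -0.2]
gripper_width: 49.8
grip_force: 0.0
```

Run:
```python
from h import *
np.set_printoptions(precision=1,suppress=True)
b=camera("scene");a=camera("top");s=state();print(s["ee_pos"],s["contact_force"],s["gripper_width"])
A=lambda im,p,r:cv2.resize(im[p[1]-r:p[1]+r,p[0]-r:p[0]+r],(400,400),interpolation=cv2.INTER_CUBIC)
cv2.imwrite("pics/g4.png",np.hstack([A(b,(262,205),45),A(a,(260,205),45)]))
```

```text
[521.6 106.7 164.2] [-0.3  0.8 -0.3] 50.04816649572665
```

View pics/g4.png

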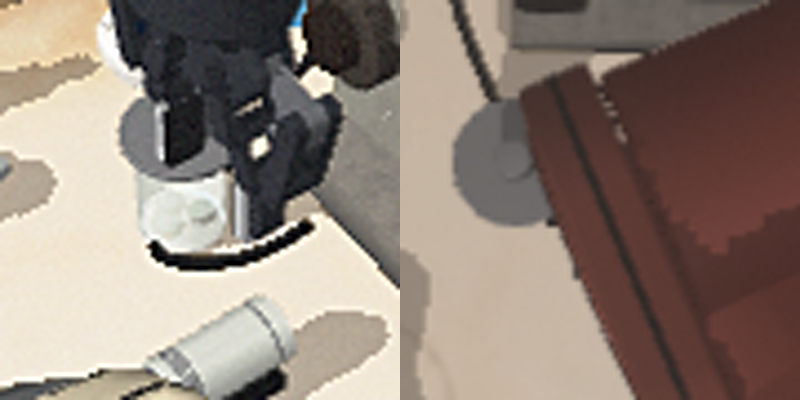

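The lid sits level on the beaker, with the disc at (180,140) in the left panel and its top centre at (515,160) in the right panel. The barrel is untouched at (225,350). Picture views are used up, so I go on by numbers and take the barrel now.

>>> servo_tool(xyz=[[-0.002,-0.002,0],[-0.002,-0.002,-0.01],[-0.002,-0.002,-0.03],[-0.002,-0.002,-0.05],[-0.002,-0.002,-0.07],[-0.002,-0.002,-0.09],[-0.002,-0.002,-0.105],[-0.002,-0.002,-0.115],[-0.002,-0.002,-0.121],[-0.002,-0.002,-0.124]], twist=[[0,0,0],[0,0,0],[0,0,0],[0,0,0],[0,0,0],[0,0,0],[0,0,0],[0,0,0],[0,0,0],[0,0,0]], hand=0.07)

```text
time: 14.5
ee_pos: [519.8, 106.5, 39.5]
ee_rot: [-3.141, 0.0, 0.054]
contact_force: [0.2, 0.5, 1.1]
gripper_width: 69.8
grip_force: 0.0
```

>>> servo_tool(xyz=[[0,0,0],[0,0,0],[0,0,0],[0,0,0],[0,0,0],[0,0,0],[0,0,0],[0,0,0],[0,0,0],[0,0,0]], twist=[[0,0,0],[0,0,0],[0,0,0],[0,0,0],[0,0,0],[0,0,0],[0,0,0],[0,0,0],[0,0,0],[0,0,0]], hand=0.028, squeeze=30)

```text
time: 15.5
ee_pos: [520.5, 105.5, 40.8]
ee_rot: [3.14, -0.001, 0.052]
contact_force: [-0.9, -3.7, 6.3]
gripper_width: 34.9
grip_force: 29.6
```

>>> servo_tool(xyz=[[0,0,0.005],[0,0,0.015],[0,0,0.03],[0,0,0.05],[0,0,0.07],[0,0,0.09],[0,0,0.11],[0,0,0.11],[0,0,0.11],[0,0,0.11]], twist=[[0,0,0],[0,0,0],[0,0,0],[0,0,0],[0,0,0],[0,0,0],[0,0,0],[0,0,0],[0,0,0],[0,0,0]])

```text
time: 16.5
ee_pos: [519.2, 106.2, 149.2]
ee_rot: [3.142, 0.001, 0.053]
contact_force: [-0.2, -0.7, -1.4]
gripper_width: 35.3
grip_force: 30.2
```

>>> servo_tool(xyz=[[0.002,-0.02,0],[0.004,-0.045,0],[0.006,-0.07,0],[0.008,-0.095,0],[0.01,-0.12,0],[0.012,-0.145,0],[0.014,-0.17,0],[0.016,-0.19,0],[0.0165,-0.205,0],[0.0165,-0.205,0]], twist=[[0,0,0],[0,0,2],[0,0,4],[0,0,6],[0,0,8],[0,0,10],[0,0,12],[0,0,14],[0,0,16],[0,0,16]])

```text
time: 17.5
ee_pos: [535.5, -101.1, 148.6]
ee_rot: [-3.141, 0.002, 0.33]
contact_force: [1.5, -0.3, -1.9]
gripper_width: 34.7
grip_force: 30.2
```

Run:
```python
from h import *
np.set_printoptions(precision=2,suppress=True)
b=camera("scene");cv2.imwrite("pics/s5.png",b);a=camera("top");cv2.imwrite("pics/t5.png",a);s=state();print(s["ee_pos"],s["ee_rot"],s["contact_force"],s["gripper_width"],s["effort"])
# bright barrel mask near expected place, scene
e=s["ee_pos"];p=proj("scene",e-[0,0,10]);print(p)
for n,im in(("scene",b),("top",a)):
    q=proj(n,e-[0,0,10]);x,y=q.astype(int)
    g=cv2.cvtColor(im[y-16:y+17:2,x-20:x+21:2],cv2.COLOR_BGR2HSV);print(n,q);print(g[...,2]);
print(cv2.cvtColor(b[int(p[1])-16:int(p[1])+17:2,int(p[0])-20:int(p[0])+21:2],cv2.COLOR_BGR2HSV)[...,1])
```

```text
[535.82 -98.13 149.06] [-3.14  0.    0.33] [-0.04  1.   -0.66] 34.93921151921008 [  1.46 -50.71  -3.93 -37.6    0.23   0.02   0.19]
[337.06 277.07]
scene [337.06 277.07]
[[244 245 255  24  40  40  37  39  18 237 255  63  94  25  26  39  38  44
   35  45  44]
 [245 245 255  25  47  45  35  25  31 255  79 130 138 161  27  46  40  45
   42  40  37]
 [245 246 255  14  63 111  67  38  81 191 114 132 147 163  56  35  36  45
   41  41  43]
 [245 246 255  24 121 109  24  28 102 111 133 143 158 160  95  42  40  46
   36  42  38]
 [245 245 255  29 148  78  30  30 123 133 144 149 159 165  87  39  42  40
   38  43  48]
 [245 246 255  27 146  49  19 123 132 142 150 158 162 161 168  63  41  42
   44  41  39]
 [244 244 250 255 135   8  77 129 136 148 155 160 163 157 175  93  31  41
   40  40  44]
 [244 246 247 230 129  51 129 139 143 154 161 163 163 169 176 132  36  39
   42  45  37]
 [246 246 245 255 183 119 142 141 154 159 159 162 164 174 180  59  31  41
   41  42  36]
 [244 245 246 255  67  95 126 154 161 160 164 164 172 169 171 115  51  46
   40  33  43]
 [244 246 255  67 114  79  86 105 143 16
[... 2931 characters left out ...]
0  14   4   5   4  13  13  14   9   8  10   9  16   4  40  28
   45  62  36]
 [ 22  21  18   8   9  10   6   5  12  11  10  14   7  13  16   0   4  48
   50 139  44]
 [ 21  19  33  12  13  11  10  13   3   8   9  13  11  11  18   7   4  32
   37  35  44]
 [ 22  15   9  16  15  15  11  12   5   8   0  13  11  18  25   6  16  64
   98  36  39]
 [ 19  10  27  32  51  10  14  15  13   6   8   9  12  12   5   4 140  85
   25  39  36]
 [ 18   8  19  15  19  17  19  10  10  14   2   9  12  14   4   8  41  25
   39  36  36]
 [ 17   8  29  13  10  18  16  15  14  11  10   5  14  39  36  36  39  38
   33  40  35]
 [ 38  38  24  17  13  16  17  13   9   9   8   5   8  38  36  41  37  32
   36  37  35]]
```

>>> servo_tool(xyz=[[0,-0.0005,-0.01],[0,-0.0005,-0.025],[0,-0.0005,-0.04],[0,-0.0005,-0.05],[0,-0.0005,-0.058],[0,-0.0005,-0.063],[0,-0.0005,-0.066],[0,-0.0005,-0.068],[0,-0.0005,-0.069],[0,-0.0005,-0.07]], twist=[[0,0,0],[0,0,0],[0,0,0],[0,0,0],[0,0,0],[0,0,0],[0,0,0],[0,0,0],[0,0,0],[0,0,0]])

```text
time: 18.6
ee_pos: [536.5, -99.3, 80.1]
ee_rot: [3.141, -0.001, 0.332]
contact_force: [0.3, -0.3, -1.1]
gripper_width: 34.3
grip_force: 30.2
```

>>> servo_tool(xyz=[[0,0,-0.0005],[0,0,-0.001],[0,0,-0.0015],[0,0,-0.002],[0,0,-0.002],[0,0,-0.002],[0,0,-0.002],[0,0,-0.002],[0,0,-0.002],[0,0,-0.002]], twist=[[0,0,0],[0,0,0],[0,0,0],[0,0,0],[0,0,0],[0,0,0],[0,0,0],[0,0,0],[0,0,0],[0,0,0]])

```text
time: 19.6
ee_pos: [536.3, -99.2, 77.8]
ee_rot: [3.142, 0.0, 0.332]
contact_force: [0.7, -0.2, -1.7]
gripper_width: 34.6
grip_force: 30.2
```

>>> servo_tool(xyz=[[0,0,-0.0005],[0,0,-0.001],[0,0,-0.0015],[0,0,-0.0015],[0,0,-0.0015],[0,0,-0.0015],[0,0,-0.0015],[0,0,-0.0015],[0,0,-0.0015],[0,0,-0.0015]], twist=[[0,0,0],[0,0,0],[0,0,0],[0,0,0],[0,0,0],[0,0,0],[0,0,0],[0,0,0],[0,0,0],[0,0,0]])

```text
time: 20.6
ee_pos: [536.3, -99.1, 76.3]
ee_rot: [-3.141, -0.0, 0.333]
contact_force: [-1.0, 2.0, 1.4]
gripper_width: 34.8
grip_force: 30.3
```

>>> servo_tool(xyz=[[0,0,-0.0005],[0,0,-0.001],[0,0,-0.001],[0,0,-0.001],[0,0,-0.001],[0,0,-0.001],[0,0,-0.001],[0,0,-0.001],[0,0,-0.001],[0,0,-0.001]], twist=[[0,0,0],[0,0,0],[0,0,0],[0,0,0],[0,0,0],[0,0,0],[0,0,0],[0,0,0],[0,0,0],[0,0,0]])

```text
time: 21.6
ee_pos: [536.3, -99.1, 75.3]
ee_rot: [-3.142, -0.0, 0.333]
contact_force: [-1.2, 2.2, 3.3]
gripper_width: 34.9
grip_force: 30.5
```

>>> servo_tool(xyz=[[-0.0001,0.0003,0],[-0.0003,0.0008,0],[-0.0003,0.0009,0],[-0.0003,0.0009,0],[-0.0003,0.0009,0],[-0.0003,0.0009,0],[-0.0003,0.0009,0],[-0.0003,0.0009,0],[-0.0003,0.0009,0],[-0.0003,0.0009,0]], twist=[[0,0,0],[0,0,0],[0,0,0],[0,0,0],[0,0,0],[0,0,0],[0,0,0],[0,0,0],[0,0,0],[0,0,0]])

```text
time: 22.6
ee_pos: [536.0, -98.4, 75.3]
ee_rot: [3.142, -0.0, 0.332]
contact_force: [0.1, -0.5, 2.0]
gripper_width: 34.6
grip_force: 30.5
```

>>> servo_tool(xyz=[[0,0,0],[0,0,0],[0,0,0],[0,0,0],[0,0,0],[0,0,0],[0,0,0],[0,0,0],[0,0,0],[0,0,0]], twist=[[0,0,0],[0,0,0],[0,0,0],[0,0,0],[0,0,0],[0,0,0],[0,0,0],[0,0,0],[0,0,0],[0,0,0]], hand=0.048)

```text
time: 23.6
ee_pos: [536.0, -98.3, 75.3]
ee_rot: [-3.142, -0.0, 0.333]
contact_force: [-0.9, 0.5, 0.2]
gripper_width: 48.0
grip_force: 0.0
```

>>> servo_tool(xyz=[[0,0,0.005],[0,0,0.015],[0,0,0.03],[0,0,0.045],[0,0,0.055],[0,0,0.055],[0,0,0.055],[0,0,0.055],[0,0,0.055],[0,0,0.055]], twist=[[0,0,0],[0,0,0],[0,0,0],[0,0,0],[0,0,0],[0,0,0],[0,0,0],[0,0,0],[0,0,0],[0,0,0]])

```text
time: 24.6
ee_pos: [535.7, -98.2, 129.8]
ee_rot: [-3.141, 0.001, 0.333]
contact_force: [-1.0, 0.2, -0.5]
gripper_width: 47.8
grip_force: 0.0
```

>>> servo_tool(xyz=[[0,0,0],[0,0,0],[0,0,0],[0,0,0],[0,0,0],[0,0,0],[0,0,0],[0,0,-0.004],[0,0,-0.008],[0,0,-0.012]], twist=[[0,0,0],[0,0,0],[0,0,0],[0,0,0],[0,0,0],[0,0,0],[0,0,0],[0,0,0],[0,0,0],[0,0,0]], hand=0.0)

```text
time: 25.6
ee_pos: [535.8, -98.3, 117.8]
ee_rot: [-3.141, 0.0, 0.332]
contact_force: [-0.9, -0.7, -0.1]
gripper_width: -0.0
grip_force: 0.0
```

Run:
```python
from h import *
np.set_printoptions(precision=1,suppress=True)
b=camera("scene");cv2.imwrite("pics/s6.png",b);s=state();print(s["ee_pos"],s["contact_force"],s["gripper_width"])
# seated barrel: expected silhouette corners vs bright low-sat mask that differs from the start picture
u=np.array([np.cos(.332),np.sin(.332),0]);c=np.array([536,-98.5,65.5])
print("ends expected",proj("scene",c-35*u),proj("scene",c+35*u))
p=proj("scene",c-35*u+[0,0,0]).astype(int);x,y=p
print(p,cv2.cvtColor(b[y-14:y+15:2,x-14:x+15:2],cv2.COLOR_BGR2GRAY))
g=cv2.imread("pics/scene0.png");print(cv2.cvtColor(g[y-14:y+15:2,x-14:x+15:2],cv2.COLOR_BGR2GRAY))
```

```text
[535.5 -98.3 117.1] [ 0.1 -0.3 -0.6] 0.15055596175301378
ends expected [322.5 312. ] [342.3 285.3]
[322 311] [[182 180 182 182 186 193  54 120 136 145 154 159 161 163 168]
 [186 180 184 184 193  82  61  88 149 152 156 159 158 166 171]
 [180 183 183 188 111  70  94  69 135  79 172 163 163 172 168]
 [185 188 184 192  58 126 144 146 103 106 144 117 173 166 164]
 [181 182 192  51 153 161 153 156 160 125 136 113 122 172 164]
 [182 187  55  84  38 108  60 103 168 160 164 114 110 169 155]
 [191 114  57 137  65 181 178 178  63 172 168 165 168 110 149]
 [140  54  60 141 129 184 173 171 178  94 173 167 100 103 143]
 [ 48  54 179 134 130  78 182 177 174 179  52 163 141 111 140]
 [145 132 101 128 135 134 104 184 176 176 108 157 114 140 136]
 [ 98  89  63  68 133 152 134 129  76 111  40 146 137 141 113]
 [ 54  63  63  63  59  93 131 128 133 130 124 121 132 126  99]
 [151  46  68  67  58  58 146 115 144 131 138 121 124 137  62]
 [190 193  75  57  64  63 131 151 111 130 138 135 136  65  60]
 [183 186 190 149  45  69  60  55  58  59 130 151  90  61  61]]
[[231 230 230 232 234 243  42  82  97 130 124
[... 200 characters left out ...]
5  99]
 [172 170 174  46  89  98 131 130 131 134 122 119  93  96  96]
 [171 175  49  72 102 131 128 131 131 127 138 109  97  98  94]
 [172 102  50 123 116 130 126 123 120 122  94  92 103  94 106]
 [130  53  56 125 116 109 128 130 124 110  99 102  96  98 131]
 [ 41  53 160 126 121 114 117 126 128 103  94  94  94 132 127]
 [128 123  94 116 127 126 120 129  97  91 101  90 119 128 122]
 [ 89  84  57  58 120 137 120 124  88 114 111 110 124 130 103]
 [ 51  61  61  56  57  89 119 123 125 122 111 108 117 118  84]
 [139  40  65  60  59  56 131 111 137 126 124 112 113 126  52]
 [173 178  65  47  62  54 120 137  99 118 130 125 125  66  60]
 [165 170 175 135  42  59  60  54  50  54 120 137  77  61  54]]
```

>>> servo_tool(xyz=[[0,0,-0.004],[0,0,-0.008],[0,0,-0.011],[0,0,-0.013],[0,0,-0.014],[0,0,-0.015],[0,0,-0.016],[0,0,-0.017],[0,0,-0.018],[0,0,-0.018]], twist=[[0,0,0],[0,0,0],[0,0,0],[0,0,0],[0,0,0],[0,0,0],[0,0,0],[0,0,0],[0,0,0],[0,0,0]])

```text
time: 26.65
ee_pos: [536.0, -98.3, 100.4]
ee_rot: [3.142, -0.0, 0.332]
contact_force: [-0.0, -0.0, 1.7]
gripper_width: 0.3
grip_force: 0.7
```

>>> servo_tool(xyz=[[0,0,-0.0005],[0,0,-0.001],[0,0,-0.0015],[0,0,-0.002],[0,0,-0.002],[0,0,-0.002],[0,0,-0.002],[0,0,-0.002],[0,0,-0.002],[0,0,-0.002]], twist=[[0,0,0],[0,0,0],[0,0,0],[0,0,0],[0,0,0],[0,0,0],[0,0,0],[0,0,0],[0,0,0],[0,0,0]])

```text
time: 27.65
ee_pos: [536.0, -98.3, 98.3]
ee_rot: [3.142, -0.0, 0.332]
contact_force: [-0.6, 0.7, 3.8]
gripper_width: -0.2
grip_force: 2.2
```

>>> servo_tool(xyz=[[0,0,-0.0005],[0,0,-0.001],[0,0,-0.0015],[0,0,-0.002],[0,0,-0.0025],[0,0,-0.003],[0,0,-0.003],[0,0,-0.003],[0,0,-0.003],[0,0,-0.003]], twist=[[0,0,0],[0,0,0],[0,0,0],[0,0,0],[0,0,0],[0,0,0],[0,0,0],[0,0,0],[0,0,0],[0,0,0]])

```text
time: 28.65
ee_pos: [536.1, -98.3, 95.6]
ee_rot: [3.141, -0.0, 0.332]
contact_force: [-2.0, 1.1, 9.1]
gripper_width: -0.1
grip_force: 4.1
```

>>> servo_tool(xyz=[[0,0,0],[0,0,0],[0,0,0],[0,0,0],[0,0,0],[0,0,0],[0,0,0],[0,0,0],[0,0,0],[0,0,0]], twist=[[0,0,0],[0,0,0],[0,0,0],[0,0,0],[0,0,0],[0,0,0],[0,0,0],[0,0,0],[0,0,0],[0,0,0]])

```text
time: 29.65
ee_pos: [536.1, -98.3, 95.7]
ee_rot: [3.141, -0.0, 0.332]
contact_force: [-2.2, -0.8, 8.3]
gripper_width: -0.0
grip_force: 4.1
```

```bash
python3 -c "
from plant import *
print(hand_in())"
```

```text
the job is handed in; nothing more can be done
None
```

The lid is seated on the beaker and let go, and the barrel lies in the V-block, pressed down about 5 mm with about 8.3 N from the closed fingers. The job is handed in, and the judge's verdict was not shown.

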